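Fasten the last quarter-turn fastener of the dust trap's cover

ROBOT

A 6-joint arm with a two-finger parallel gripper is mounted at the origin on the work surface. World frame = base frame: x ahead of the robot, y to its left, z up, the work surface at z = 0. Lengths are in m, angles in rad, forces in N, time in s.
With the tool pointing down it reaches from about 0.35 to 0.875 m from the base axis. Payload 15.5 kg.
Tool frame: the origin (TCP) lies midway between the tips of the shut fingers; the grasp point (between the pads) lies 19 mm behind it; z points along the fingers, y is the direction in which the jaws open and shut (so a half turn about z gives the same grasp; the last joint's range is limited). The gripper opens to 85 mm and grips with 20 to 120 N. Pads are 22 mm wide; open, the fingers measure 114 mm over their backs; the gripper's body (76 mm by 85 mm) begins 54 mm behind the grasp point. The pads swing forward as they close: fully open they stand 13 mm farther back than shut.
Start: joints at [1.224, 0.494, 1.345, -0, 1.302, -0.096], TCP at [0.156, 0.605, 0.231] pointing down, gripper open.
Joint ranges: [-2.91, 2.91], [-0.82, 2.16], [0.22, 2.67], [-1.22, 4.37], [0.12, 2.79], [-3.08, 3.08]. Speed limits (rad/s): [1.89, 1.89, 2.57, 3.01, 3.01, 3.01].

INTERFACE

Orientations are given as a rotation vector (axis times angle).
In Python, from cell import arm, vision gives the robot as it stands.
- The arm moves only by the tool play_rows, never from a script. Its argument "commands" is a list of rows, each an object with "fingers": the gripper's target within -1 to 1 (shut at 1, half-way at 0, fully open at -1); "travel": the shift along the world's x, y, z in m, a list of three; "dr": the turn, a rotation vector about the world's x, y, z in rad, a list of three. A call has exactly 8 rows; each row is the pose to reach, as a shift and turn from the pose commanded when the call began; what a row does not reach only later rows make up. A row lasts 1/8 s, in which the tool goes at most 62.5 mm and 10.7 degrees, less where a joint would pass 70% of its speed; a pose out of reach is approached as far as the arm can. A call with a gripper value outside its range is refused whole. The fingers move at their own pace and stop on an object; "squeeze" is the grip in N (left out, the last holds). Time passes only in rows, so rows that repeat a pose let the fingers close, or fill a call up. It gives the time, the measured TCP pose, the force and the opening at its end, in the units of the state.
- arm.read_state(): the state, without advancing time (a new reading comes with each control period).
- vision.camera(name): name is "scene" or "top" or "wrist"; returns the picture (384x512x3 uint8, red, green, blue); there is no depth.
- vision.calibration(name): a dict with "fx", "fy", "cx", "cy" (pixels), "R" (3x3) and "t" (3): a world point X has camera coordinates R X + t; the wrist camera has in their place "T_tool_cam" (4x4, takes a point from camera to tool coordinates, whose origin is the TCP and whose axes are the flange's). Camera axes: x right, y down, z forward; pixel columns grow to the right and rows downward; lengths in m; the calibration is good to about 2 mm. The wrist camera is an equidistant fisheye: a pixel r from the principal point sees the ray r / f radians off the axis. A picture is of the moment at which its call begins: read the wrist's pose just before it. calibration takes no time and is no camera call.
- arm.hand_in(): hands the job in, once; it reports no verdict.
The state is a dict: "time": time; "q": joint angles; "joint_velocities": joint speeds; "joint_torque": joint torques, N m; "eef_pos": TCP position; "orientation": TCP orientation; "contact_force": force on the tool from outside, world axes, zero at the start; "moment": the same for the moment, N m; "width": opening from 0.0 (shut) to 1.0 (fully open).
Only numpy, scipy, OpenCV 4.12 (cv2) and the standard library are available. Lean on these libraries where they do the work, as an engineer would, in place of code of your own. Each camera call takes 0.05 s, during which the arm holds its last target. There are 200 camera calls.

TASK

One of the four black paddle-headed quarter-turn fasteners on the cover of the grey dust trap was left undone: it stands higher than the others and its paddle lies crosswise to theirs. Press it down and, keeping it pressed, turn it a quarter turn clockwise (seen from above) until its cam catches, then let go of it; never force it round while it is up. Leave the small wooden gear lying in the middle of the cover where it is.

Things in the scene. Friction and masses are not known exactly. Their poses are not given: they have to be found in the camera images.
- undone_grip (a point): Undone fastener (at any of the cover's 4 corners): point on its axis at grip height, 10 mm below the top of its black paddle: 40 mm long (own x axis), 12 thick (y), 32 tall, z up, standing on a pale 42 mm flange 5 mm thick whose top is 22 mm below this point. This point starts 43 mm above the aluminium cover (210 x 270 mm, top at z 0.070). The 3 done ones are 7 mm lower, paddle along the cover's long side.
- undone_press (a joint): Depth the undone head is pressed (m): 0 = standing proud, 0.013 = hard stop; spring 5 N at 0, 13 N at the stop. It turns only a few degrees unless pressed 0.0095 or deeper, and must stay so pressed while turned. Let go at the end of the turn, it springs up to about 0.007, its cam caught in a notch; let go too early it is not caught (stays near 0.0095 or comes right up).
- undone_turn (a joint): Angle of the undone head (rad), growing clockwise seen from above: 0 = undone (paddle across the cover's long side), 1.571 = full quarter turn, hard stop, paddle along the long side and in line with the two small dark marks beside its dark steel collar. The notch takes the cam from about 1.27 on. Turning friction is slight (0.03 N m).
- gear_center (a point): Middle of the small loose light-wood gear lying flat near the middle of the cover: 70 mm over its teeth, 9 mm thick with a 4 mm hub on top, about 120 mm from each fastener.

How it is judged:
At the end, for the whole second after the job is handed in: The undone fastener is turned to within 20 degrees of the full quarter turn and has sprung back with its cam caught in the notch (head 5 to 8.5 mm below its undone height); the small gear lies within 20 mm of where it was (value of joint undone_turn above 1.22 rad and value of joint undone_press between 0.005 and 0.0085 m and distance of gear_center from where it was at the start of the episode below 0.02 m); the robot touches nothing.
It fails at once if the fastener is forced round while it is not pressed down (value of joint undone_turn between 0.35 and 1.1 rad and value of joint undone_press below 0.005 m).
It fails at once if the small wooden gear on the cover is pushed more than 20 mm away (distance of gear_center from where it was at the start of the episode above 0.02 m).
It also fails if it takes over 35 s, if anything falls off the work surface, if the arm or the gripper's body presses on something with over 40 N, if the wrist force passes 120 N, or if a joint passes its speed limit or range.

## Working session

There is one attempt and no reset: what is moved stays moved. The work goes in short steps, Python scripts to look and compute and a tool call to move; the robot and the scene stay as the last step left them, time stands still between calls to the robot, and variables do not carry over. Pictures are saved under pics/ and viewed, about 8 in all and at most 12, crops included, and the job is handed in when it is done.

Besides the shell and the picture viewer there is one more tool, called after "Request:" as name(argument=value, ...), one argument or row to a line, values as JSON. play_rows: Moves the arm, as the interface text tells. Its arguments: {"type":"object","properties":{"commands":{"type":"array","items":{"type":"object","properties":{"fingers":{"type":"number"},"travel":{"type":"array","items":{"type":"number"}},"dr":{"type":"array","items":{"type":"number"}}}}},"squeeze":{"type":"number"}},"required":["commands"]}

```bash
mkdir -p pics; python3 - <<'E'
from cell import arm, vision
import cv2,numpy as np
print(arm.read_state())
for n in("top","scene"):
    im=vision.camera(n); cv2.imwrite(f"pics/{n}0.png",im[...,::-1]); print(n,vision.calibration(n))
a=cv2.imread("pics/top0.png");b=cv2.imread("pics/scene0.png")
print(vision.calibration("wrist"))
cv2.imwrite("pics/both.png",np.vstack([a,b])[:, :])
E
```

```text
{'time': 0.0, 'q': array([ 1.22348281e+00,  4.94170694e-01,  1.34612081e+00,  8.59654450e-06,
        1.30250538e+00, -9.55096885e-02]), 'joint_velocities': array([ 0.00156591,  0.00043654,  0.00024349,  0.0004259 , -0.00077682,
       -0.00042266]), 'joint_torque': array([ 3.95397990e-03, -8.82163882e+01, -3.83856976e+01,  1.65606093e-04,
        1.04678315e-02, -1.62308940e-06]), 'eef_pos': array([0.1555981 , 0.60495461, 0.23071152]), 'orientation': array([-3.94457679e-01, -3.11645500e+00,  1.84239392e-03]), 'contact_force': array([ 0.00122053, -0.01370234,  0.54028873]), 'moment': array([-0.01582939, -0.00813291,  0.0210599 ]), 'width': 1.0008432718476914}
top {'fx': 378.4696138108346, 'fy': 378.4696138108346, 'cx': 257.41748767097846, 'cy': 190.53024136699352, 'R': array([[-0.00761355, -0.99985777,  0.01504923],
       [-0.98947787,  0.00535831, -0.14458506],
       [ 0.14448386, -0.01599169, -0.98937793]]), 't': array([0.05614678, 0.55994346, 0.71300004])}
scene {'fx': 420.18709029184345, 'fy': 420.18709029184345, 'cx': 251.06365222473366, 'cy': 192.24609699936315, 'R': array([[-0.34006128,  0.9403732 , -0.00752102],
       [ 0.79235964,  0.28221036, -0.54085443],
       [-0.5064825 , -0.189883  , -0.84108259]]), 't': array([ 0.15893152, -0.38269639,  1.02857981])}
{'fx': 297.3186396354542, 'fy': 297.3186396354542, 'cx': 257.15219056954277, 'cy': 190.86985782397454, 'T_tool_cam': array([[ 2.53125222e-04, -9.44570768e-01, -3.28307782e-01,
         8.52857160e-02],
       [ 9.99999593e-01,  5.23298413e-04, -7.34576755e-04,
         6.02578103e-05],
       [ 8.65662671e-04, -3.28307463e-01,  9.44570516e-01,
        -1.42786663e-01],
       [ 0.00000000e+00,  0.00000000e+00,  0.00000000e+00,
         1.00000000e+00]])}
```

View pics/top0.png

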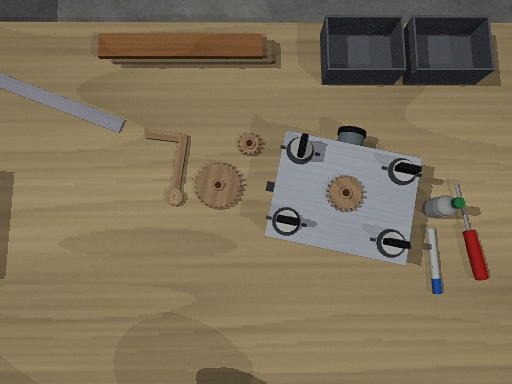

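View pics/scene0.png

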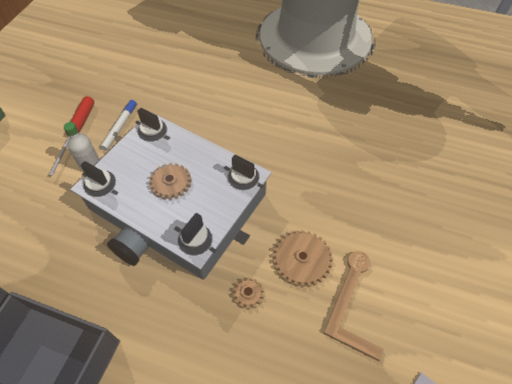

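The undone fastener is at top px (302,147) and scene px (193,232). The other three paddles lie along the long side. The gear is at top px (346,193).

```bash
cat > h.py <<'E'
import numpy as np
from cell import arm, vision
def ray(n,uv):
    c=vision.calibration(n); R,t=c["R"],c["t"]
    d=R.T@np.array([(uv[0]-c["cx"])/c["fx"],(uv[1]-c["cy"])/c["fy"],1]); return -R.T@t,d
def onz(n,uv,z):
    o,d=ray(n,uv); return (o+d*(z-o[2])/d[2])
def proj(n,X):
    c=vision.calibration(n); p=c["R"]@X+c["t"]; return np.array([c["fx"]*p[0]/p[2]+c["cx"],c["fy"]*p[1]/p[2]+c["cy"]])
E
python3 - <<'E'
from h import *
import cv2
C=[onz("top",p,.07) for p in((285,131),(421,159),(407,265),(265,235))]
for a,b in zip(C,C[1:]+C[:1]): d=b-a; print(a,np.linalg.norm(d),np.degrees(np.arctan2(d[1],d[0])))
print("ctr",np.mean(C,0))
print(onz("top",(300,150),.091),onz("scene",(195,237),.091))
a=cv2.imread("pics/top0.png")[120:180,270:340];b=cv2.imread("pics/scene0.png")[200:260,160:230]
cv2.imwrite("pics/crop.png",np.hstack([cv2.resize(x,None,fx=5.5,fy=5.5,interpolation=cv2.INTER_CUBIC) for x in(a,b)]))
E
```

```text
[ 0.67346425 -0.00193667  0.07      ] 0.2702758931552116 -102.21390055653035
[ 0.61628416 -0.26609476  0.07      ] 0.2064927860016614 168.65256402046782
[ 0.41382787 -0.22546566  0.07      ] 0.2710240377596249 77.73003260676484
[0.47142542 0.0393674  0.07      ] 0.20621763583764946 -11.554127799108391
ctr [ 0.54375042 -0.11353242  0.07      ]
[ 0.62976954 -0.02766135  0.091     ] [ 0.63973498 -0.02676694  0.091     ]
```

View pics/crop.png

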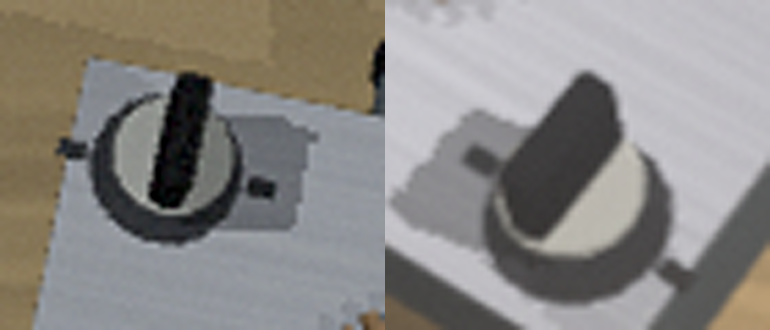

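Top crop: flange centre ≈ (302.0,147.8), dark marks at ≈ (283.1,147.3) and (317.5,154.2). Scene crop: flange centre ≈ (194,235).

```bash
python3 - <<'E'
from h import *
print(onz("top",(301.7,147.6),.091),onz("scene",(194,235),.091))
a,b=onz("top",(282.8,147),.071),onz("top",(317.2,153.9),.071);print((a+b)/2,np.degrees(np.arctan2(*(b-a)[1::-1])))
a,b=onz("scene",(160+95/5.5,200+157/5.5),.071),onz("scene",(160+290/5.5,200+273/5.5),.071);print((a+b)/2,np.degrees(np.arctan2(*(b-a)[1::-1])))
g=onz("top",(346,193),.08);print("gear",g,onz("scene",(169.5,180),.08))
from scipy.spatial.transform import Rotation as Ro
print(Ro.from_rotvec(arm.read_state()["orientation"]).as_matrix())
E
```

```text
[ 0.63441295 -0.03099083  0.091     ] [ 0.63716347 -0.02956392  0.091     ]
[ 0.63401168 -0.03027323  0.071     ] -101.87591380223638
[ 0.6345425  -0.03216227  0.071     ] 77.54948512095953
gear [ 0.54887442 -0.11418853  0.08      ] [ 0.55226131 -0.11381221  0.08      ]
[[-9.68467010e-01  2.49141542e-01 -3.79032639e-04]
 [ 2.49141803e-01  9.68466492e-01 -1.00813232e-03]
 [ 1.15912769e-04 -1.07077577e-03 -9.99999420e-01]]
```

Request:
play_rows(
  commands=[
    {"fingers":-1,"travel":[0.034,-0.0455,0],"dr":[0,0,0]},
    {"fingers":-1,"travel":[0.068,-0.091,0],"dr":[0,0,0]},
    {"fingers":-1,"travel":[0.102,-0.1365,0],"dr":[0,0,0]},
    {"fingers":-1,"travel":[0.136,-0.182,0],"dr":[0,0,0]},
    {"fingers":-1,"travel":[0.17,-0.2275,0],"dr":[0,0,0]},
    {"fingers":-1,"travel":[0.204,-0.273,0],"dr":[0,0,0]},
    {"fingers":-1,"travel":[0.238,-0.3185,0],"dr":[0,0,0]},
    {"fingers":-1,"travel":[0.272,-0.364,0],"dr":[0,0,0]},
  ],
  squeeze=80,
)

```text
time: 1.1
eef_pos: [0.4285, 0.2396, 0.2312]
orientation: [-0.394, -3.117, 0.0]
contact_force: [-0.0, 1.1, 1.3]
width: 0.995
```

Request:
play_rows(
  commands=[
    {"fingers":-1,"travel":[0.034,-0.0455,0],"dr":[0,0,0.01]},
    {"fingers":-1,"travel":[0.068,-0.091,-0.01],"dr":[0,0,0.02]},
    {"fingers":-1,"travel":[0.102,-0.1365,-0.02],"dr":[0,0,0.03]},
    {"fingers":-1,"travel":[0.136,-0.182,-0.03],"dr":[0,0,0.038]},
    {"fingers":-1,"travel":[0.17,-0.2275,-0.03],"dr":[0,0,0.038]},
    {"fingers":-1,"travel":[0.207,-0.272,-0.03],"dr":[0,0,0.038]},
    {"fingers":-1,"travel":[0.207,-0.272,-0.03],"dr":[0,0,0.038]},
    {"fingers":-1,"travel":[0.207,-0.272,-0.03],"dr":[0,0,0.038]},
  ],
)

```text
time: 2.1
eef_pos: [0.6341, -0.0305, 0.2008]
orientation: [-0.336, -3.122, -0.0]
contact_force: [-0.9, -0.6, -0.5]
width: 1.0
```

```bash
cat >> h.py <<'E'
from scipy.spatial.transform import Rotation as Ro
def wproj(X,s):
    c=vision.calibration("wrist");T=c["T_tool_cam"]
    p=Ro.from_rotvec(s["orientation"]).as_matrix().T@(np.array(X)-s["eef_pos"]); p=T[:3,:3].T@(p-T[:3,3])
    th=np.arctan2(np.hypot(*p[:2]),p[2]); return np.array([c["cx"],c["cy"]])+c["fx"]*th*p[:2]/np.hypot(*p[:2])
def wonz(uv,z,s):
    c=vision.calibration("wrist");T=c["T_tool_cam"];v=np.array(uv)-[c["cx"],c["cy"]];r=np.hypot(*v);th=r/c["fx"]
    d=np.r_[np.sin(th)*v/r,np.cos(th)];R=Ro.from_rotvec(s["orientation"]).as_matrix()
    d=R@T[:3,:3]@d;o=s["eef_pos"]+R@T[:3,3]; return o+d*(z-o[2])/d[2]
E
python3 - <<'E'
from h import *
import cv2
s=arm.read_state(); im=vision.camera("wrist")[...,::-1]; print(s["time"],s["q"],s["eef_pos"],s["orientation"],s["contact_force"])
for X in([.6345,-.031,.091],[.6345,-.031,.123]): print(wproj(X,s))
u=wproj([.6345,-.031,.091],s).round().astype(int)
np.savez("w1.npz",p=s["eef_pos"],o=s["orientation"])
c=im[max(0,u[1]-90):u[1]+90,max(0,u[0]-110):u[0]+110];print(max(0,u[0]-110),max(0,u[1]-90))
cv2.imwrite("pics/w1full.png",im)
cv2.imwrite("pics/w1.png",cv2.resize(c,None,fx=3.3,fy=3.3,interpolation=cv2.INTER_CUBIC))
E
```

```text
2.1 [-1.42202870e-01  5.36631896e-01  1.35601046e+00  2.21688652e-04
  1.25022155e+00 -1.49884515e+00] [ 0.63412956 -0.03050884  0.2007724 ] [-3.35724208e-01 -3.12233228e+00 -4.00180661e-04] [-0.88756925 -0.59947105 -0.53380935]
[256.82105319 188.88783427]
[256.7493988  201.78600093]
147 99
```

View pics/w1.png

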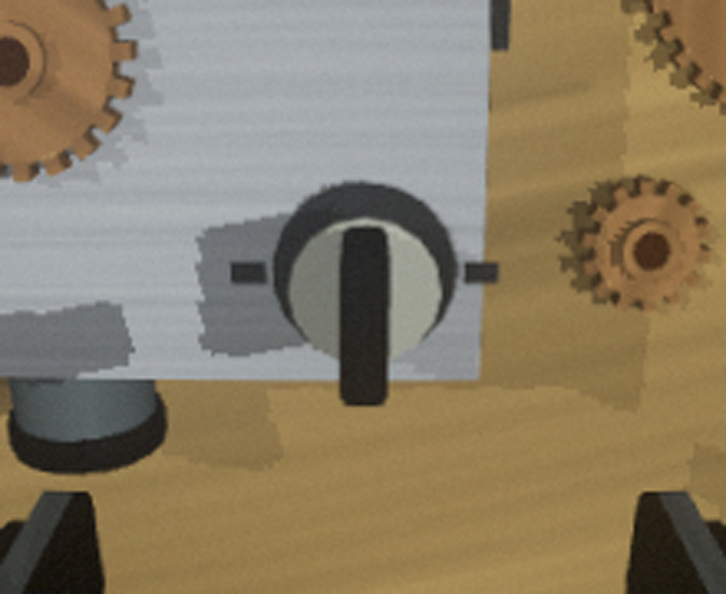

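Wrist crop: flange centre ≈ (257.5,186.5), paddle upright in the picture with its bottom end at (257,222), marks level. The paddle is aligned with the tool and within about 2 mm of the prediction (256.8,188.9).

```bash
python3 - <<'E'
from h import *
z=np.load("w1.npz");s=dict(eef_pos=z["p"],orientation=z["o"])
print("flange",wonz((257.4,186.5),.091,s))
f=lambda x,y:(147+x/3.3-.35,99+y/3.3-.35)
m=[wonz(f(*p),.071,s) for p in((248,272),(481,272))];print("marks",np.mean(m,0),np.linalg.norm(m[1]-m[0]),np.degrees(np.arctan2(*(m[1]-m[0])[1::-1])))
e=[wonz(f(364.5,406),.123,s)];print("paddle far top end",e)
R=Ro.from_rotvec(s["orientation"]).as_matrix();print(R[:,0],R[:,1])
E
```

```text
flange [ 0.63240562 -0.03001395  0.091     ]
marks [ 0.63338418 -0.03051915  0.071     ] 0.06808920143550372 77.75313922499997
paddle far top end [array([ 0.65162617, -0.03443329,  0.123     ])]
[-0.97714086  0.21258901  0.0012831 ] [2.12589335e-01 9.77141628e-01 1.18371164e-04]
```

Request:
play_rows(
  commands=[
    {"fingers":-1,"travel":[-0.0005,0,-0.03],"dr":[0,0,0]},
    {"fingers":-1,"travel":[-0.001,0,-0.06],"dr":[0,0,0]},
    {"fingers":-1,"travel":[-0.001,0,-0.09],"dr":[0,0,0]},
    {"fingers":-1,"travel":[-0.001,0,-0.106],"dr":[0,0,0]},
    {"fingers":0,"travel":[-0.001,0,-0.106],"dr":[0,0,0]},
    {"fingers":0.4,"travel":[-0.001,0,-0.106],"dr":[0,0,0]},
    {"fingers":1,"travel":[-0.001,0,-0.106],"dr":[0,0,0]},
    {"fingers":1,"travel":[-0.001,0,-0.106],"dr":[0,0,0]},
  ],
  squeeze=60,
)

```text
time: 3.15
eef_pos: [0.634, -0.0308, 0.0959]
orientation: [0.335, 3.123, -0.0]
contact_force: [-0.2, 0.2, -0.2]
width: 0.14
```

Request:
play_rows(
  commands=[
    {"fingers":1,"travel":[0,0,0],"dr":[0,0,0]},
    {"fingers":1,"travel":[0,0,0],"dr":[0,0,0]},
    {"fingers":1,"travel":[0,0,0],"dr":[0,0,0]},
    {"fingers":1,"travel":[0,0,0],"dr":[0,0,0]},
    {"fingers":1,"travel":[0,0,0],"dr":[0,0,0]},
    {"fingers":1,"travel":[0,0,0],"dr":[0,0,0]},
    {"fingers":1,"travel":[0,0,0],"dr":[0,0,0]},
    {"fingers":1,"travel":[0,0,0],"dr":[0,0,0]},
  ],
)

```text
time: 4.15
eef_pos: [0.6339, -0.0307, 0.0954]
orientation: [0.335, 3.123, 0.0]
contact_force: [3.8, 1.2, 4.1]
width: 0.126
```

Request:
play_rows(
  commands=[
    {"fingers":1,"travel":[0,0,-0.002],"dr":[0,0,0]},
    {"fingers":1,"travel":[0,0,-0.004],"dr":[0,0,0]},
    {"fingers":1,"travel":[0,0,-0.006],"dr":[0,0,0]},
    {"fingers":1,"travel":[0,0,-0.008],"dr":[0,0,0]},
    {"fingers":1,"travel":[0,0,-0.01],"dr":[0,0,0]},
    {"fingers":1,"travel":[0,0,-0.0115],"dr":[0,0,0]},
    {"fingers":1,"travel":[0,0,-0.0115],"dr":[0,0,0]},
    {"fingers":1,"travel":[0,0,-0.0115],"dr":[0,0,0]},
  ],
)

```text
time: 5.15
eef_pos: [0.634, -0.0307, 0.0843]
orientation: [0.335, 3.123, -0.0]
contact_force: [2.5, 2.8, 11.8]
width: 0.129
```

Request:
play_rows(
  commands=[
    {"fingers":1,"travel":[0,0,-0.0005],"dr":[0,0,-0.05]},
    {"fingers":1,"travel":[0,0,-0.0005],"dr":[0,0,-0.15]},
    {"fingers":1,"travel":[0,0,-0.0005],"dr":[0,0,-0.25]},
    {"fingers":1,"travel":[0,0,-0.0005],"dr":[0,0,-0.35]},
    {"fingers":1,"travel":[0,0,-0.0005],"dr":[0,0,-0.45]},
    {"fingers":1,"travel":[0,0,-0.0005],"dr":[0,0,-0.55]},
    {"fingers":1,"travel":[0,0,-0.0005],"dr":[0,0,-0.6]},
    {"fingers":1,"travel":[0,0,-0.0005],"dr":[0,0,-0.6]},
  ],
)

```text
time: 6.15
eef_pos: [0.634, -0.0308, 0.0838]
orientation: [1.244, 2.884, 0.0]
contact_force: [0.7, 1.9, 10.9]
width: 0.128
```

```bash
python3 -c "
from h import *
for i in range(4):
    s=arm.read_state();print(s['time'],s['contact_force'],s['moment'],s['eef_pos']);vision.camera('wrist')"
```

```text
6.15 [ 0.73807555  1.85498455 10.92838745] [ 0.21763251 -0.25765469 -0.04070712] [ 0.63395429 -0.03078587  0.0837733 ]
6.2 [ 1.89985153  2.06609575 11.50098907] [ 0.21108731 -0.21603517 -0.04586985] [ 0.63393456 -0.03077609  0.083788  ]
6.25 [ 0.88492895  0.83458363 11.5758304 ] [ 0.25839611 -0.248566   -0.00909328] [ 0.6339566  -0.03078294  0.0837752 ]
6.3 [ 1.02886156  0.97198153 11.22176477] [ 0.22720573 -0.28147277 -0.02598644] [ 0.63396727 -0.03078574  0.08377622]
```

Fz is about 11.3 N, so the depth is about 10.5–11.6 mm, and the turning moment is small. I'll press slightly more and finish the turn.

Request:
play_rows(
  commands=[
    {"fingers":1,"travel":[0,0,-0.0005],"dr":[0,0,-0.05]},
    {"fingers":1,"travel":[0,0,-0.0007],"dr":[0,0,-0.18]},
    {"fingers":1,"travel":[0,0,-0.0007],"dr":[0,0,-0.32]},
    {"fingers":1,"travel":[0,0,-0.0007],"dr":[0,0,-0.46]},
    {"fingers":1,"travel":[0,0,-0.0007],"dr":[0,0,-0.6]},
    {"fingers":1,"travel":[0,0,-0.0007],"dr":[0,0,-0.74]},
    {"fingers":1,"travel":[0,0,-0.0007],"dr":[0,0,-0.88]},
    {"fingers":1,"travel":[0,0,-0.0007],"dr":[0,0,-0.96]},
  ],
)

```text
time: 7.35
eef_pos: [0.6338, -0.0308, 0.0831]
orientation: [2.438, 1.98, 0.0]
contact_force: [0.4, 0.5, 12.6]
width: 0.129
```

```bash
python3 -c "
from h import *
for i in range(3):
    s=arm.read_state();print(s['time'],s['contact_force'],s['moment'],s['eef_pos'],Ro.from_rotvec(s['orientation']).as_matrix()[:2,1]);vision.camera('wrist')"
```

```text
7.35 [ 0.38708088  0.53366795 12.63138671] [ 0.16660727 -0.11233375  0.0569049 ] [ 0.63381291 -0.03082075  0.08307462] [ 0.97873658 -0.20512068]
7.4 [-0.56642192  0.03681802 10.87113063] [ 0.19009522 -0.14266382 -0.02460303] [ 0.63381666 -0.03081174  0.08305235] [ 0.9779548  -0.20881622]
7.45 [ 0.77749632  0.64520441 11.81997588] [ 0.15322046 -0.09483728 -0.04617706] [ 0.63380619 -0.03080884  0.08305956] [ 0.9789593  -0.20405516]
```

Request:
play_rows(
  commands=[
    {"fingers":1,"travel":[0,0,0.002],"dr":[0,0,0]},
    {"fingers":1,"travel":[0,0,0.004],"dr":[0,0,0]},
    {"fingers":1,"travel":[0,0,0.0045],"dr":[0,0,0]},
    {"fingers":1,"travel":[0,0,0.0045],"dr":[0,0,0]},
    {"fingers":0.5,"travel":[0,0,0.0045],"dr":[0,0,0]},
    {"fingers":0,"travel":[0,0,0.0045],"dr":[0,0,0]},
    {"fingers":-0.5,"travel":[0,0,0.0045],"dr":[0,0,0]},
    {"fingers":-0.5,"travel":[0,0,0.0045],"dr":[0,0,0]},
  ],
)

```text
time: 8.5
eef_pos: [0.6336, -0.0307, 0.0869]
orientation: [-2.435, -1.985, 0.0]
contact_force: [0.1, 0.2, -0.5]
width: 0.747
```

Request:
play_rows(
  commands=[
    {"fingers":-0.5,"travel":[0,0,0.005],"dr":[0,0,0]},
    {"fingers":-0.5,"travel":[0,0,0.02],"dr":[0,0,0]},
    {"fingers":-0.5,"travel":[0,0,0.04],"dr":[0,0,0]},
    {"fingers":-0.5,"travel":[0,0,0.07],"dr":[0,0,0]},
    {"fingers":-1,"travel":[0,0,0.1],"dr":[0,0,0]},
    {"fingers":-1,"travel":[0,0,0.12],"dr":[0,0,0]},
    {"fingers":-1,"travel":[0,0,0.12],"dr":[0,0,0]},
    {"fingers":-1,"travel":[0,0,0.12],"dr":[0,0,0]},
  ],
)

```text
time: 9.5
eef_pos: [0.6334, -0.0307, 0.2068]
orientation: [-2.435, -1.985, 0.001]
contact_force: [0.2, 0.2, -0.6]
width: 0.998
```

```bash
python3 - <<'E'
from h import *
import cv2
s=arm.read_state();print(s["time"],s["eef_pos"],s["contact_force"])
w=vision.camera("wrist")[...,::-1];b=vision.camera("scene")[...,::-1]
u=wproj([.6338,-.0308,.09],s).round().astype(int);print(u,[wproj([.6338,-.0308,z],s) for z in(.123,.116,.110)])
c=w[u[1]-75:u[1]+75,u[0]-75:u[0]+75]
d=b[80:290,50:300]
cv2.imwrite("pics/end.png",np.hstack([cv2.resize(c,(390,390)),cv2.resize(d,(400,390))]))
E
```

```text
9.5 [ 0.63335514 -0.03065433  0.20680622] [ 0.24125625  0.20924594 -0.62380908]
[258 185] [array([258.36594526, 197.75950543]), array([258.34124748, 194.8185922 ]), array([258.32103917, 192.41891802])]
```

View pics/end.png

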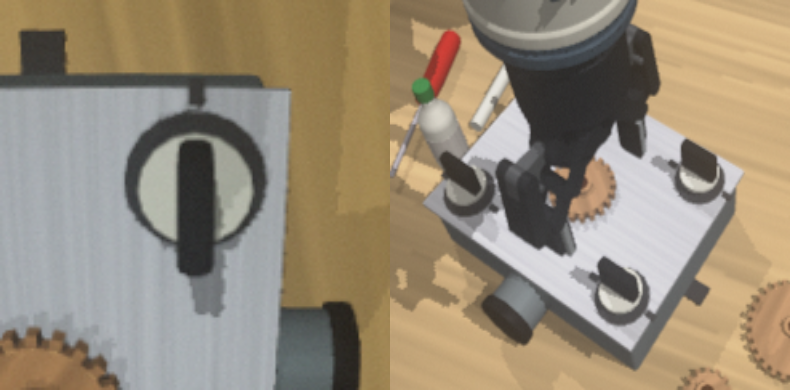

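```bash
python3 - <<'E'
from h import *
import cv2
z=np.load("w1.npz");s0=dict(eef_pos=z["p"],orientation=z["o"]);s1=arm.read_state()
w0=cv2.imread("pics/w1full.png");w1=vision.camera("wrist")[...,::-1]
def pad(im,u):
    m=(im[u[1]-40:u[1]+50,u[0]-9:u[0]+9].max(2)<40).astype(np.uint8)
    n,l,st,c=cv2.connectedComponentsWithStats(m); i=1+np.argmax(st[1:,4]); return st[i]+[u[0]-9,u[1]-40,0,0,0],c[i]+[u[0]-9,u[1]-40]
f=np.array([.6338,-.0308])
for s,im in((s0,w0),(s1,w1)):
    b,c=pad(im,(257,187)); e=b[1]+b[3]-.5
    R=Ro.from_rotvec(s["orientation"]).as_matrix(); far=f-.02*R[:2,0]   # paddle's far end in view
    g=[zz for zz in np.arange(.1,.135,.0002) if wproj([*far,zz],s)[1]<e]
    print(b,c,"top z",g[-1] if g else None)
E
```

```text
[251 168  13  48 285] [256.55087719 190.7122807 ] top z 0.10780000000000023
[263 170   2   3   3] [263.66666667 171.        ] top z None
```

```bash
python3 - <<'E'
from h import *
z=np.load("w1.npz");s0=dict(eef_pos=z["p"],orientation=z["o"]);s1=arm.read_state()
f=np.array([.6338,-.0308])
for s,e in((s0,221.7),(s1,215.5)):
    R=Ro.from_rotvec(s["orientation"]).as_matrix(); far=f-.02*R[:2,0]
    print([(zz,wproj([*far,zz],s)[1].round(1)) for zz in(.1135,.116,.119,.123)],e)
    print(R[:,0],s["eef_pos"])
E
```

```text
[(0.1135, np.float64(218.2)), (0.116, np.float64(219.4)), (0.119, np.float64(220.9)), (0.123, np.float64(222.9))] 221.7
[-0.97714086  0.21258901  0.0012831 ] [ 0.63412956 -0.03050884  0.2007724 ]
[(0.1135, np.float64(215.7)), (0.116, np.float64(216.9)), (0.119, np.float64(218.4)), (0.123, np.float64(220.3))] 215.5
[ 2.01664231e-01  9.79454712e-01 -7.64044538e-05] [ 0.63327667 -0.03066835  0.20621555]
```

Before the turn, the reading was 1.2 px below the model at the known height (0.123 m). With the same offset, the reading now gives a paddle top at about 0.116 m, which is the caught height of 7 mm.

```bash
python3 -c "
from cell import arm
print(arm.hand_in())"
```

```text
the job is handed in; nothing more can be done
None
```

The undone fastener, at the cover's far-left corner as seen from the robot, is pressed down and turned a quarter turn clockwise. By my checks its cam has caught. I gripped the paddle at about 60 N and pressed it about 11–12 mm. The push force of 11–12.6 N roughly matches the spring at that depth. I turned it 1.56 rad while pressed, eased it up 4.5 mm, let go and lifted the gripper about 12 cm clear. The job was handed in at about 10 s.

**Last checks:**
- **Turn:** the paddle lines up with its marks and lies parallel to the other three.
- **Height:** the paddle top reads about 0.116 m, or roughly 7 mm below its undone height. This comes from image points I read by hand, with a 1.2 px correction taken from the earlier picture. A difference of about 2.5 mm would only be about 1 px, so the turn angle is the stronger evidence that the cam caught.
- **Failed check:** my automatic colour-mask height measurement gave no usable result, so I dropped it.
- **Gear:** it looks unmoved in the last pictures, and I never went near it; I did not re-measure its position.
- **Contact:** the force reading was back to about zero and the gripper was clear of everything.

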